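# Chop a scoop of dried figs

## Task

Scoop at least two dried figs out of the white tub with the red scoop and tip them into the steel bowl of the chopper, spilling none on the counter, then put the scoop back in the tub and let go of it. Put the clear lid on the bowl, push it all the way down against its spring so that the chopper runs, and finish while still holding it down. Leave the spice jar, the yellow tin and the blue can where they stand.

Things in the scene. Friction and masses are not known exactly. Their poses are not given: they have to be found in the camera images.
- tub: fixed white plastic tub, open on top, 60 high, 92 wide (its y), floor and walls 4; inside 84 wide, floor from x -92 to x +107. Origin: underside; +x away from the robot. Its -x end wall slopes outwards (inner face x -92 at the floor, -117 at the top), the others are upright. The scoop starts flat on its floor, origin near x +50, mouth to -x; five figs lie before the mouth
- tub_floor (a point): point on the tub's inner floor, straight above tub's origin by 4, same axes
- scoop: loose red plastic scoop, 0.14 kg, 105 long (its x); origin: centre of its underside. Open mouth at x -52, 76 wide (y), tapering to 60 at the back wall (x +52, 44 high); flat floor 2.5 thick, 1 at the lip; side walls 2.5 thick, 14 high at x -47, 36 at x -15, 42 at the back. A strip over them (z 35 to 39, x -18 to -6) carries the grip's front leg; figs pass under it
- scoop_grip (a point): middle of the scoop's grip, a straight bar above the scoop along its x: 16 wide (y), 18 tall (scoop z 80 to 98), x from -18 to +52, a leg at each end. This point is at x +17, y 0, z +89 from the scoop's origin, same axes. Pinch the bar across y from above; draw the scoop along the tub floor, mouth first; tip mouth down
- fig1: a pressed dried fig, loose, brown, 10 to 14 g: a thick disc, 30 diameter, 15 thick, edges bevelled; origin at its centre, z its axis. Five alike; they start lying flat on the tub's floor. Figs, tub and scoop are smooth: a fig slides down the scoop's floor from about 20 degrees
- fig2: a pressed dried fig, loose, brown, 10 to 14 g: a thick disc, 30 diameter, 15 thick, edges bevelled; origin at its centre, z its axis. As fig1
- fig3: a pressed dried fig, loose, brown, 10 to 14 g: a thick disc, 30 diameter, 15 thick, edges bevelled; origin at its centre, z its axis. As fig1
- fig4: a pressed dried fig, loose, brown, 10 to 14 g: a thick disc, 30 diameter, 15 thick, edges bevelled; origin at its centre, z its axis. As fig1
- fig5: a pressed dried fig, loose, brown, 10 to 14 g: a thick disc, 30 diameter, 15 thick, edges bevelled; origin at its centre, z its axis. As fig1
- chopper: fixed mini chopper: red round motor base, 138 diameter at the foot, 128 at 118 high, with an open steel bowl sunk in it. Origin: centre of its underside, z up, round about z (a small black panel with a green lamp marks its -x). A hub 20 wide and 26 high with blades stands in the bowl's middle
- bowl_rim (a point): centre of the bowl's mouth, 142 above the counter; the mouth is 94 wide inside, 100 outside; outside it widens like a cone to 110 at 20 below the rim, which centres the lid
- bowl_mid (a point): middle of the space in the bowl, on its axis, 113 above the counter; the bowl's inner floor is 29 below this point, its rim 29 above
- scoop_in (a point): middle of the space in the scoop, 18 above its origin, same axes
- switch_ring (a joint): travel (m) of the black sprung ring round the bowl, 128 outside, 115 inside: 0 = up (top 12 below the bowl's rim), 0.008 = all the way down at its stop, where the chopper runs. 4 N start it, 0.9 N more per mm, 11 N at the stop. The lid's skirt rests on it; the lid's weight does not press it, pushing the lid down does; let go, it springs back
- lid: loose clear, milky plastic lid, 0.11 kg, round: 127 wide, plate top 27 high, skirt 118 inside and 22 deep with a black band at its foot; black round grip 40 wide in its middle, z 27 to 57. Upright on the counter at the start. Origin: centre of the skirt's lower edge, z up. On the bowl the skirt goes outside the rim: origin 12 below bowl_rim on the raised ring, 20 when fully down
- lid_grip (a point): on the lid's axis inside the black grip, 45 above the lid's origin; with the TCP 4 above this point the fingertips clear the lid's plate by 3
- spice_jar: bystander: amber glass spice jar with green cap, 46 diameter, 100 high, loose; origin at the centre of its underside
- baking_tin: bystander: yellow-labelled tin, 62 diameter, 85 high, loose; origin at the centre of its underside
- fish_can: bystander: flat can with blue label, 84 diameter, 36 high, loose; origin at the centre of its underside

How it is judged (in metres and radians):
On the way, in this order (a step that is already met when the one before it is completed fails the run):
1. at least two figs ride in the scoop, lifted clear of the tub ((distance between each of fig1, fig2 and scoop_in below 0.06 m or distance between each of fig1, fig3 and scoop_in below 0.06 m or distance between each of fig1, fig4 and scoop_in below 0.06 m or distance between each of fig1, fig5 and scoop_in below 0.06 m or distance between each of fig2, fig3 and scoop_in below 0.06 m or distance between each of fig2, fig4 and scoop_in below 0.06 m or distance between each of fig2, fig5 and scoop_in below 0.06 m or distance between each of fig3, fig4 and scoop_in below 0.06 m or distance between each of fig3, fig5 and scoop_in below 0.06 m or distance between each of fig4, fig5 and scoop_in below 0.06 m) and z of scoop in the frame of tub_floor above 0.07 m), for 0.1 s.
2. at least two figs lie in the bowl ((distance between each of fig1, fig2 and bowl_mid below 0.05 m or distance between each of fig1, fig3 and bowl_mid below 0.05 m or distance between each of fig1, fig4 and bowl_mid below 0.05 m or distance between each of fig1, fig5 and bowl_mid below 0.05 m or distance between each of fig2, fig3 and bowl_mid below 0.05 m or distance between each of fig2, fig4 and bowl_mid below 0.05 m or distance between each of fig2, fig5 and bowl_mid below 0.05 m or distance between each of fig3, fig4 and bowl_mid below 0.05 m or distance between each of fig3, fig5 and bowl_mid below 0.05 m or distance between each of fig4, fig5 and bowl_mid below 0.05 m)), for 0.2 s.
3. the scoop is back in the tub and let go (x of scoop in the frame of tub_floor between -0.075 and 0.075 m and y of scoop in the frame of tub_floor between -0.03 and 0.03 m and z of scoop in the frame of tub_floor below 0.05 m and contact force between scoop and the fingers below 0.1 N), for 0.2 s.
4. the lid is on the bowl (horizontal distance between lid and bowl_rim below 0.01 m and angle between lid's own z axis and vertical below 0.08 rad and z of lid in the frame of bowl_rim below -0.006 m), for 0.1 s.
At the end, for the whole second after the job is handed in: 2 or more figs in the bowl, the rest in the tub; scoop back in the tub (within 30 mm of its centre line, under 50 mm over its floor), untouched; lid on the bowl within 10 mm and 4.6 degrees; fingers push it with over 2 N and the ring is down over 5.5 of 8 mm for the last second (all of step 3 and all of step 4 and (distance between each of fig1, fig2 and bowl_mid below 0.05 m or distance between each of fig1, fig3 and bowl_mid below 0.05 m or distance between each of fig1, fig4 and bowl_mid below 0.05 m or distance between each of fig1, fig5 and bowl_mid below 0.05 m or distance between each of fig2, fig3 and bowl_mid below 0.05 m or distance between each of fig2, fig4 and bowl_mid below 0.05 m or distance between each of fig2, fig5 and bowl_mid below 0.05 m or distance between each of fig3, fig4 and bowl_mid below 0.05 m or distance between each of fig3, fig5 and bowl_mid below 0.05 m or distance between each of fig4, fig5 and bowl_mid below 0.05 m) and (distance between fig1 and bowl_mid below 0.05 m or (x of fig1 in the frame of tub_floor between -0.118 and 0.112 m and y of fig1 in the frame of tub_floor between -0.048 and 0.048 m)) and (distance between fig2 and bowl_mid below 0.05 m or (x of fig2 in the frame of tub_floor between -0.118 and 0.112 m and y of fig2 in the frame of tub_floor between -0.048 and 0.048 m)) and (distance between fig3 and bowl_mid below 0.05 m or (x of fig3 in the frame of tub_floor between -0.118 and 0.112 m and y of fig3 in the frame of tub_floor between -0.048 and 0.048 m)) and (distance between fig4 and bowl_mid below 0.05 m or (x of fig4 in the frame of tub_floor between -0.118 and 0.112 m and y of fig4 in the frame of tub_floor between -0.048 and 0.048 m)) and (distance between fig5 and bowl_mid below 0.05 m or (x of fig5 in the frame of tub_floor between -0.118 and 0.112 m and y of fig5 in the frame of tub_floor between -0.048 and 0.048 m)) and value of joint switch_ring above 0.0055 m and contact force between the fingers and lid above 2 N and linear speed of lid below 0.02 m/s); the arm keeps its last pose, push and grip.
It fails at once if a bystander is moved by more than 25 mm or knocked over (distance of any of spice_jar, baking_tin, fish_can from where it was at the start of the episode above 0.025 m or angle between any of spice_jar, baking_tin, fish_can's own z axis and vertical above 0.5 rad).
It also fails if it takes over 67 s, if anything falls off the work surface, if the arm or the gripper's body presses on something with over 40 N, if the wrist force passes 120 N, or if a joint passes its speed limit or range.

## Robot

A 7-joint arm with a two-finger parallel gripper is mounted at the origin on the work surface. World frame = base frame: x ahead of the robot, y to its left, z up, the work surface at z = 0. Lengths are in mm, angles in rad, forces in N, time in s.
With the tool pointing down it reaches from about 425 to 950 mm from the base axis. Payload 16.7 kg.
Tool frame: the origin (TCP) lies between the finger pads, 19 mm behind the fingertips; this is the grasp point; z points along the fingers, y is the line along which they close (so a half turn about z gives the same grasp; the last joint's range is limited). The gripper opens to 94 mm and grips with 3 to 60 N. Pads are 16 mm wide; open, the fingers measure 119 mm over their backs; the gripper's body (75 mm by 177 mm) begins 78 mm behind the grasp point.
Start: joints at [-0.149, 0.426, 0.074, 1.606, -0.034, 1.111, -0.067], TCP at [674.963, -0.019, 224.267] pointing down, gripper open.
Joint ranges: [-2.85, 2.85], [-0.5, 2.14], [-1.23, 1.37], [0.21, 2.46], [-1.02, 4.16], [0.16, 2.05], [-2.73, 2.73]. Speed limits (rad/s): [1.89, 1.89, 2.39, 2.39, 3.01, 3.01, 3.01].

## Interface

Orientations are given as a unit quaternion [w, x, y, z].
In Python, from plant import telemetry, cams, workorder gives the robot as it stands.
- The arm moves only by the tool carry_out, never from a script. Its argument "commands" is a list that holds one entry, the list of rows, each a list of 7 numbers: the shift along the tool's x, y, z in m, then the turn, a rotation vector about the tool's x, y, z in degrees, then the closure, from 0 (fully open) to 1 (shut). A call has 1 to 12 rows; each row shifts and turns the commanded pose from where the row before left it, along the tool's axes as they then stand; what a row does not reach is not made up. A row lasts 1/10 s, in which the tool goes at most 50 mm and 8.59 degrees, less where a joint would pass 70% of its speed; a pose out of reach is approached as far as the arm can. A call with a gripper value outside its range is refused whole. The fingers move at their own pace and stop on an object; "newtons" is the grip in N (left out, the last holds). Time passes only in rows, so rows that do not move let the fingers close. It gives the time, the measured TCP pose, the force, the opening and the grip force at its end, in the units of the state.
- telemetry.get_state(): the state, without advancing time (a new reading comes with each control period).
- cams.read_camera(name): name is "scene" or "side" or "wrist"; returns a dict with "frame" (480x640x3 uint8, red, green, blue), "fx", "fy", "cx", "cy" (pixels), "D" ([k1, k2, p1, p2, k3] as OpenCV has them; the pictures are not rectified), "R" (3x3) and "t" (3): a world point X has camera coordinates R X + t; the wrist camera has in their place "hand_eye" (4x4, takes a point from camera to tool coordinates, whose origin is the TCP and whose axes are the flange's). Camera axes: x right, y down, z forward; pixel columns grow to the right and rows downward; lengths in mm; the calibration is good to about 2 mm. A picture is of the moment at which its call begins: read the wrist's pose just before it. There is no depth.
- workorder.finish_job(): hands the job in; it is judged then, once.
The state is a dict: "time": time; "joint_pos": joint angles; "joint_vel": joint speeds; "effort": joint torques, N m; "tcp_pos": TCP position; "tool_rot": TCP orientation; "ft_force": force on the tool from outside, world axes, zero at the start; "wrist_torque": the same for the moment, N m; "gripper_width": opening from 0.0 (shut) to 1.0 (fully open); "finger_force": force on a finger pad.
Only numpy, scipy, OpenCV 4.12 (cv2) and the standard library are available. Lean on these libraries where they do the work, as an engineer would, in place of code of your own. Each camera call takes 0.05 s, during which the arm holds its last target. There are 200 camera calls.

## Working session

There is one attempt and no reset: what is moved stays moved. The work goes in short steps, Python scripts to look and compute and a tool call to move; the robot and the scene stay as the last step left them, time stands still between calls to the robot, and variables do not carry over. Pictures are saved under pics/ and viewed, at most 10 in all, crops included, and the job is handed in when it is done.

Besides the shell and the picture viewer there is one more tool, called after "Request:" as name(argument=value, ...), one argument or row to a line, values as JSON. carry_out: Moves the arm, as the interface text tells. Its arguments: {"type":"object","properties":{"commands":{"type":"array","items":{"type":"array","items":{"type":"array","items":{"type":"number"}}}},"newtons":{"type":"number"}},"required":["commands"]}

```bash
mkdir -p pics; ls; cat > h.py <<'E'
import numpy as np, cv2, json
from plant import telemetry, cams, workorder
from scipy.spatial.transform import Rotation as Ro
def grab(name,fn):
    s=telemetry.get_state(); c=cams.read_camera(name)
    cv2.imwrite('pics/'+fn+'.png',c['frame'][:,:,::-1])
    K=np.array([[c['fx'],0,c['cx']],[0,c['fy'],c['cy']],[0,0,1.]])
    if 'hand_eye' in c:
        q=np.array(s['tool_rot']); T=np.eye(4); T[:3,:3]=Ro.from_quat(q[[1,2,3,0]]).as_matrix(); T[:3,3]=s['tcp_pos']
        M=np.linalg.inv(T@np.array(c['hand_eye'])); R,t=M[:3,:3],M[:3,3]
    else: R,t=np.array(c['R']),np.array(c['t']).ravel()
    np.savez('pics/'+fn+'.npz',K=K,D=np.array(c['D'],float),R=R,t=t)
def cal(fn): return np.load('pics/'+fn+'.npz')
def unproj(fn,uv,z):
    d=cal(fn); p=cv2.undistortPoints(np.array(uv,float).reshape(-1,1,2),d['K'],d['D']).reshape(-1,2)
    r=np.c_[p,np.ones(len(p))]@d['R']; C=-d['R'].T@d['t']
    z=np.broadcast_to(z,len(p)); return C+r*((z-C[2])/r[:,2])[:,None]
def proj(fn,X):
    d=cal(fn); return cv2.projectPoints(np.array(X,float).reshape(-1,1,3),cv2.Rodrigues(d['R'])[0],d['t'],d['K'],d['D'])[0].reshape(-1,2)
def st():
    s=telemetry.get_state()
    for k in('time','tcp_pos','tool_rot','ft_force','gripper_width','finger_force'):print(k,np.round(s[k],4))
E
python3 - <<'E'
from h import *
st(); grab('scene','s0'); grab('side','d0')
for n in('s0','d0'):
    d=cal(n);print(n,-d['R'].T@d['t'])
E
```

```text
pics
time 0.0
tcp_pos [ 6.745788e+02 -4.280000e-02  2.235264e+02]
tool_rot [-4.000e-04  7.071e-01  7.071e-01 -5.000e-04]
ft_force [ 0.2242 -0.4459  0.239 ]
gripper_width 1.0005
finger_force 0.0
s0 [1042.85837783 -429.13582445  847.49630506]
d0 [ 245.43454932 -563.35640686  704.87712909]
```

View pics/s0.png

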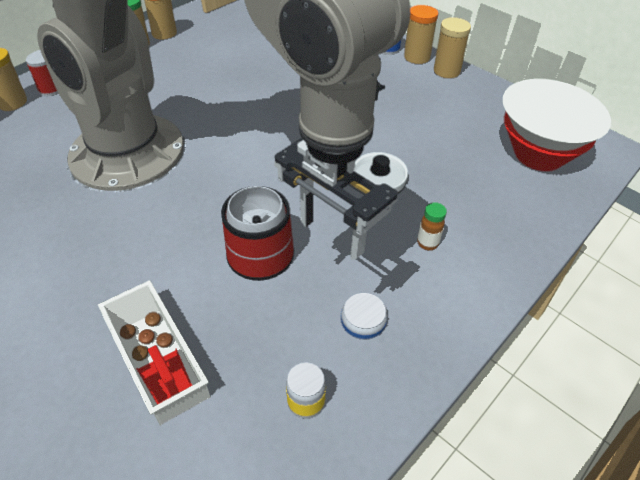

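View pics/d0.png

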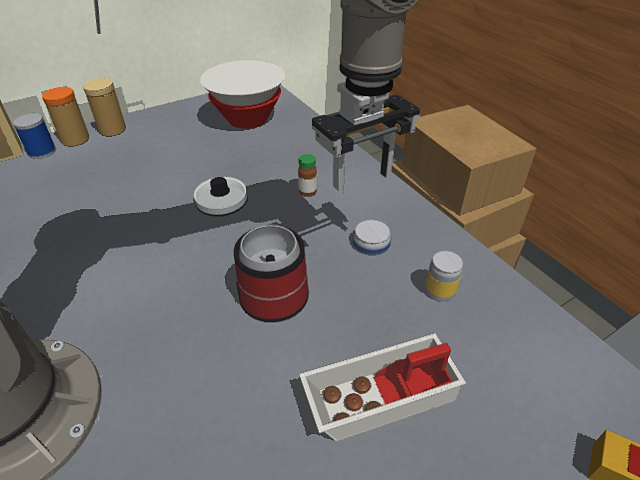

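The scene picture shows the tub (rim corners (99,304), (152,284), (208,381), (156,412)), with the scoop at its far end and the figs before the mouth. It also shows the chopper bowl at (257,209), the lid at (381,160), the jar at (432,225), the can at (364,313) and the tin at (306,385). The side picture shows the same: tub corners (301,378), (320,433), (465,382), (435,336), bowl (270,246), lid knob (219,183).

```bash
python3 - <<'E'
from h import *
np.set_printoptions(suppress=True,precision=1)
print('tub s\n',unproj('s0',[(99,304),(152,284),(208,381),(156,412)],60))
print('tub d\n',unproj('d0',[(301,378),(320,433),(465,382),(435,336)],60))
print('bowl',unproj('s0',[(257,209)],142),unproj('d0',[(270,246)],142))
print('lid',unproj('s0',[(381,158)],57),unproj('d0',[(219,180)],57))
print('jar',unproj('s0',[(435,212)],100),unproj('d0',[(307,159)],100))
print('can',unproj('s0',[(364,309)],36),unproj('d0',[(372,231)],36))
print('tin',unproj('s0',[(306,380)],85),unproj('d0',[(447,262)],85))
E
python3 - <<'E'
import cv2,numpy as np
a=cv2.imread('pics/s0.png')[270:430,85:225];b=cv2.imread('pics/d0.png')[325:445,290:475]
a=cv2.resize(a,None,fx=3,fy=3,interpolation=3);b=cv2.resize(b,None,fx=2,fy=2,interpolation=3)
o=np.zeros((480,420+370,3),np.uint8);o[:,:420]=a;o[:240,420:]=b;cv2.imwrite('pics/c0.png',o)
E
```

```text
tub s
 [[ 399.7 -301.4   60. ]
 [ 431.5 -209.    60. ]
 [ 653.9 -259.7   60. ]
 [ 637.2 -349.2   60. ]]
tub d
 [[ 419.1 -217.7   60. ]
 [ 398.5 -308.3   60. ]
 [ 631.6 -358.4   60. ]
 [ 650.  -267.7   60. ]]
bowl [[492.4   1.6 142. ]] [[479.4  -5.9 142. ]]
lid [[507.  355.5  57. ]] [[514.5 349.4  57. ]]
jar [[712.8 261.2 100. ]] [[708.3 260.6 100. ]]
can [[734.1  30.1  36. ]] [[734.3  25.9  36. ]]
tin [[ 773.2 -159.3   85. ]] [[ 767.5 -163.1   85. ]]
```

View pics/c0.png

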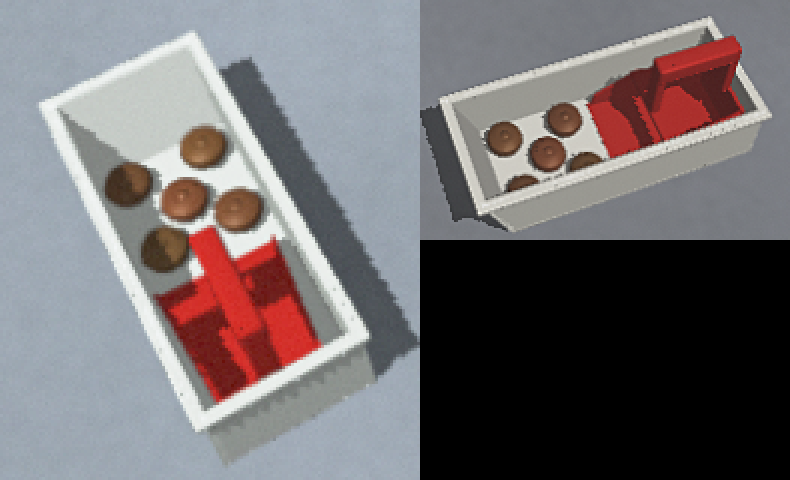

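```bash
cat >> h.py <<'E'
from scipy.optimize import least_squares
np.set_printoptions(suppress=True,precision=2)
def place(p,P):
    c,s=np.cos(p[2]),np.sin(p[2]); P=np.array(P,float)
    return np.c_[p[0]+c*P[:,0]-s*P[:,1],p[1]+s*P[:,0]+c*P[:,1],P[:,2]]
def fit(p0,obs):  # obs: list (img,P,uv)
    f=lambda p:np.concatenate([(proj(n,place(p,P))-np.array(uv)).ravel() for n,P,uv in obs])
    r=least_squares(f,p0,x_scale=[1,1,.01]); return r.x,r.fun.reshape(-1,2)
E
python3 - <<'E'
from h import *
C=[(-121,-46,60),(-121,46,60),(111,46,60),(111,-46,60)]
S=[(98.3,304.7),(149.3,281),(208.3,380.7),(151.7,413.3)]
Dd=[(320,432),(300,374),(436,333.5),(465.5,383.5)]
for o in ([('s0',C,S)],[('d0',C,Dd)],[('s0',C,S),('d0',C,Dd)]):
    p,r=fit([520,-290,-.2],o); print(p,np.degrees(p[2]));
print(r)
B=[(-18,8,98),(-18,-8,98),(52,-8,98),(52,8,98)]
Sb=np.array([(214,227),(190,235),(237,333),(262,322)])/3+[85,270]
q,r=fit([570,-300,-.2],[('s0',B,Sb)]);print('scoop',q,r.ravel())
print('grip',place(q,[(17,0,89)]))
F=np.array([(203,147),(128,185),(184,199),(239,210),(165,249)])/3+[85,270]
X=unproj('s0',F,19)
c,s=np.cos(p[2]),np.sin(p[2]);print('figs in tub',(X[:,:2]-p[:2])@np.array([[c,-s],[s,c]]))
E
```

```text
[ 533.45 -282.94   -0.22] -12.381777728918365
[ 530.4  -287.73   -0.23] -13.222162808634204
[ 532.02 -285.14   -0.22] -12.694638291808754
[[ 0.99  1.33]
 [-1.79  2.19]
 [-4.15  0.94]
 [-1.19 -2.06]
 [ 1.45 -3.73]
 [ 2.53  0.56]
 [-2.    1.13]
 [-2.93 -2.99]]
scoop [ 578.77 -296.01   -0.25] [ 0.19 -2.23 -1.25 -0.34 -0.22  1.79  1.23  0.5 ]
grip [[ 595.24 -300.26   89.  ]]
figs in tub [[-73.66  26.41]
 [-73.16 -22.22]
 [-45.79   2.47]
 [-21.04  27.02]
 [-20.4  -19.98]]
```

Request:
carry_out(
  commands=[
    [[0,-0.03,-0.013,0,0,0,0],[0,-0.035,-0.013,0,0,0,0],[-0.005,-0.035,-0.013,0,0,0,0],[-0.005,-0.035,-0.013,0,0,0,0],[-0.005,-0.033,-0.013,0,0,0,0],[-0.005,-0.02,-0.011,0,0,0,0],[0,0,0,0,0,0,0],[0,0,0,0,0,0,0]],
  ],
)

```text
time: 0.9
tcp_pos: [487.2, -19.9, 300.5]
tool_rot: [0.0, 0.707, 0.707, 0.0]
ft_force: [0.0, -0.1, -0.7]
gripper_width: 0.998
finger_force: 0.0
```

```bash
python3 - <<'E'
from h import *
st(); grab('wrist','w0'); d=cal('w0'); print(-d['R'].T@d['t'],d['R'][2], np.array(telemetry.get_state()['joint_pos']))
E
```

```text
time 0.9
tcp_pos [487.19 -19.95 300.47]
tool_rot [0.   0.71 0.71 0.  ]
ft_force [ 0.04 -0.11 -0.68]
gripper_width 0.9976
finger_force 0.0
[486.1   51.92 459.77] [ 0.   -0.25 -0.97] [-0.16  0.05  0.07  1.92 -0.    1.17 -0.09]
```

View pics/w0.png

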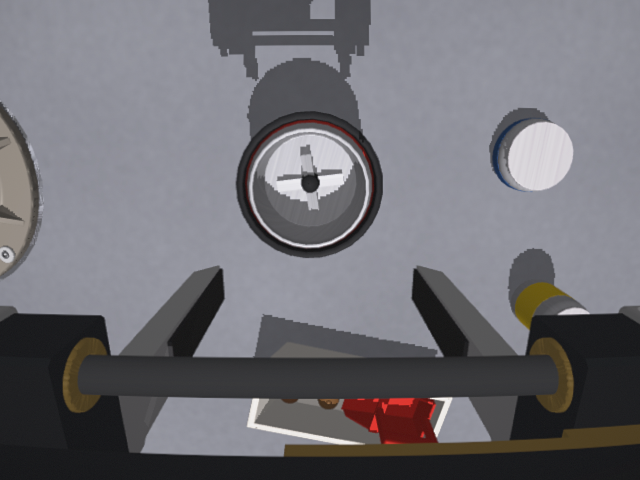

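The wrist picture shows the bowl mouth centred at about (310,187). The tub with the scoop shows at the bottom, around (350,400). I'll test the pour tilt in free air here.

Request:
carry_out(
  commands=[
    [[0,0,0,0,-8,0,0],[0,0,0,0,-8,0,0],[0,0,0,0,-8,0,0],[0,0,0,0,-8,0,0],[0,0,0,0,-8,0,0],[0,0,0,0,-8,0,0],[0,0,0,0,-8,0,0],[0,0,0,0,0,0,0]],
  ],
)

```text
time: 1.75
tcp_pos: [487.0, -17.4, 296.7]
tool_rot: [0.333, 0.62, 0.626, -0.335]
ft_force: [1.3, 0.8, -0.5]
gripper_width: 1.001
finger_force: 0.0
```

```bash
python3 - <<'E'
from h import *
print('bowl',unproj('w0',[(310,187)],142), proj('w0',place((483,-2,0),[(50*np.cos(a),50*np.sin(a),142) for a in np.arange(0,6.3,1.57)])))
s=telemetry.get_state();q=np.array(s['tool_rot']);R=Ro.from_quat(q[[1,2,3,0]]).as_matrix();print(R,s['tcp_pos'],np.array(s['joint_pos']))
E
```

```text
bowl [[480.05   9.12 142.  ]] [[373.62 200.3 ]
 [313.48 138.8 ]
 [253.65 200.34]
 [313.68 257.55]
 [373.62 200.49]]
[[-0.01  1.    0.  ]
 [ 0.55  0.01 -0.83]
 [-0.83 -0.01 -0.55]] [487.01 -17.4  296.69] [-0.54  0.33 -0.1   1.95  0.76  1.6  -0.92]
```

```bash
python3 - <<'E'
from h import *
a=np.linspace(0,2*np.pi,120)
def score(n,x,y,g):
    f=lambda r,z:cv2.remap(g,*[m.astype(np.float32).reshape(1,-1) for m in proj(n,place((x,y,0),np.c_[r*np.cos(a),r*np.sin(a),0*a+z])).T],1)[0].astype(float)
    return f(48.5,142).mean()-.5*f(42,142).mean()-.5*f(60,130).mean()
for n in('w0','s0','d0'):
    g=cv2.GaussianBlur(cv2.imread(f'pics/{n}.png',0),(3,3),0)
    G=[(score(n,x,y,g),x,y) for x in range(465,505,2) for y in range(-20,22,2)]
    print(n,sorted(G)[-3:])
E
```

```text
w0 [(np.float64(57.437500000000014), 481, 8), (np.float64(89.76249999999999), 479, 8), (np.float64(98.01249999999997), 479, 6)]
s0 [(np.float64(56.37499999999999), 479, 6), (np.float64(58.92500000000002), 481, 4), (np.float64(61.5375), 481, 6)]
d0 [(np.float64(47.516666666666666), 481, 4), (np.float64(47.891666666666666), 479, 2), (np.float64(49.36250000000001), 481, 2)]
```

Request:
carry_out(
  commands=[
    [[0,0,0,0,8,0,0],[0,0,0,0,8,0,0],[0,0,0,0,8,0,0],[0,0,0,0,8,0,0],[0,0,0,0,8,0,0],[0,0,0,0,8,0,0],[0,0,0,0,8,0,0],[0,0,0,0,0,0,0]],
  ],
)

```text
time: 2.55
tcp_pos: [488.2, -24.0, 301.9]
tool_rot: [-0.0, 0.71, 0.704, 0.004]
ft_force: [0.7, -0.1, 0.2]
gripper_width: 1.001
finger_force: 0.0
```

Request:
carry_out(
  commands=[
    [[-0.03,0.013,0,0,0,0,0],[-0.035,0.013,0,0,0,0,0],[-0.035,0.013,0,0,0,0,0],[-0.035,0.013,0,0,0,0,0],[-0.035,0.013,0,0,0,0,0],[-0.035,0.014,0,0,0,0,0],[-0.035,0.014,0,0,0,0,0],[-0.032,0.014,0,0,0,0,0],[0,0,0,0,0,-8,0],[0,0,0,0,0,-8,0],[0,0,0,0,0,-8,0],[0,0,0,0,0,-8,0]],
  ],
)

```text
time: 3.75
tcp_pos: [594.8, -292.3, 300.5]
tool_rot: [0.001, 0.482, 0.876, -0.0]
ft_force: [-0.9, 0.2, 0.4]
gripper_width: 1.001
finger_force: 0.0
```

Request:
carry_out(
  commands=[
    [[0,0,0,0,0,-8,0],[0,0,0,0,0,-8,0],[0,0,0,0,0,-8,0],[0,0,0,0,0,-8,0],[0,0,0,0,0,-8,0],[0,0,0,0,0,-5,0],[0,0,0,0,0,0,0]],
  ],
)

```text
time: 4.45
tcp_pos: [594.5, -292.3, 300.5]
tool_rot: [0.001, 0.112, 0.994, -0.0]
ft_force: [1.3, 0.5, 0.3]
gripper_width: 0.999
finger_force: 0.0
```

```bash
python3 - <<'E'
from h import *
st(); grab('wrist','w1'); s=telemetry.get_state(); print(np.array(s['joint_pos']))
E
```

```text
time 4.45
tcp_pos [ 594.54 -292.33  300.52]
tool_rot [ 0.    0.11  0.99 -0.  ]
ft_force [1.26 0.55 0.3 ]
gripper_width 0.9991
finger_force 0.0
[ 0.36  0.35 -0.    1.54  0.    1.24  1.7 ]
```

View pics/w1.png

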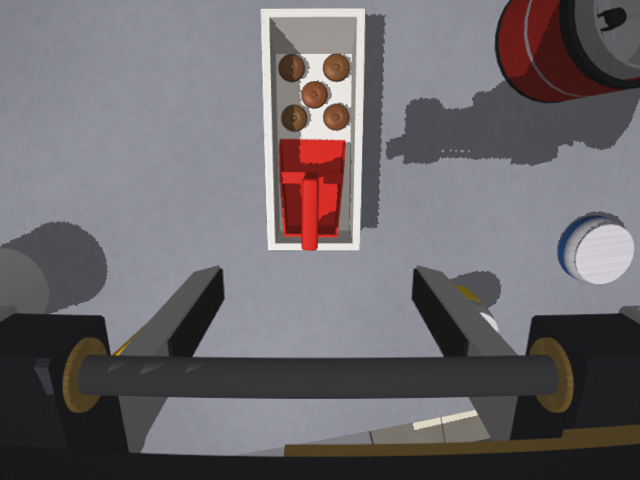

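The wrist picture shows the tub from above: corners (261,10), (364,10), (359,249), (268,249), five figs at about (291,68), (336,68), (314,95), (294,117), (336,117). The scoop bar runs from (310,178) to (310,249), and nothing is in the way.

```bash
python3 - <<'E'
from h import *
C=[(-121,-46,60),(-121,46,60),(111,46,60),(111,-46,60)]
p,r=fit([532,-285,-.22],[('w1',C,[(261,10),(364,10),(359,249),(268,249)])]);print('tub',p,r.ravel())
B=[(-18,-8,98),(-18,8,98),(52,8,98),(52,-8,98)]
Bz=[(x,y,z+4) for x,y,z in B]
q,r=fit([580,-295,-.22],[('w1',Bz,[(301.5,177),(318.5,177),(317.5,249),(302.5,249)])]);print('scoop',q,r.ravel())
q2,r=fit([580,-295,-.22],[('w1',[(-52,-38,5),(-52,38,5)],[(279,140),(345,140)])]);print(q2)
print('grip',place(q,[(17,0,93)]))
s=telemetry.get_state();Q=np.array(s['tool_rot']);R=Ro.from_quat(Q[[1,2,3,0]]).as_matrix()
print('yaw of tool -x',np.arctan2(-R[1,0],-R[0,0]));print('shift tool',R.T@(place(q,[(17,0,93)])[0]-s['tcp_pos']))
X=unproj('w1',[(291,68),(336,68),(314,95),(294,117),(336,117)],19)
c,s=np.cos(p[2]),np.sin(p[2]);print('figs in tub',(X[:,:2]-p[:2])@np.array([[c,-s],[s,c]]))
E
```

```text
tub [ 529.4  -282.84   -0.22] [ 3.22  2.21 -3.12  1.95 -2.96 -2.82  2.86 -2.72]
scoop [ 577.21 -296.34   -0.23] [-0.17 -0.31  0.15 -0.23  0.77  0.34 -0.76  0.26]
[ 579.7  -296.31   -0.23]
grip [[ 593.76 -300.22   93.  ]]
yaw of tool -x -0.22908498843184832
shift tool [ -0.87  -7.8  207.51]
figs in tub [[-76.27 -23.84]
 [-76.17  24.5 ]
 [-48.23   0.78]
 [-25.04 -21.31]
 [-24.96  24.91]]
```

Request:
carry_out(
  commands=[
    [[0,-0.0078,0.03,0,0,0,0],[0,0,0.04,0,0,0,0],[0,0,0.04,0,0,0,0],[0,0,0.04,0,0,0,0],[0,0,0.03,0,0,0,0],[0,0,0.018,0,0,0,0],[0,0,0.009,0,0,0,0],[0,0,0,0,0,0,0]],
  ],
)

```text
time: 5.3
tcp_pos: [592.0, -299.5, 92.5]
tool_rot: [-0.001, 0.114, 0.993, 0.0]
ft_force: [-0.2, -0.5, 1.1]
gripper_width: 1.003
finger_force: 0.0
```

Request:
carry_out(
  commands=[
    [[0,0,0,0,0,0,1],[0,0,0,0,0,0,1],[0,0,0,0,0,0,1],[0,0,0,0,0,0,1],[0,0,0,0,0,0,1],[0,0,0,0,0,0,1],[0,0,0,0,0,0,1],[0,0,0,0,0,0,1]],
  ],
  newtons=55,
)

```text
time: 6.1
tcp_pos: [592.2, -299.6, 93.2]
tool_rot: [-0.0, 0.113, 0.994, 0.0]
ft_force: [-0.3, -0.2, -0.1]
gripper_width: 0.357
finger_force: 0.0
```

Request:
carry_out(
  commands=[
    [[0,0,0,0,0,0,1],[0,0,0,0,0,0,1],[0,0,0,0,0,0,1],[0,0,0,0,0,0,1],[0,0,0,0,0,0,1],[0,0,0,0,0,0,1]],
  ],
)

```text
time: 6.7
tcp_pos: [592.2, -299.6, 93.3]
tool_rot: [-0.0, 0.113, 0.994, 0.0]
ft_force: [0.3, 0.3, -0.2]
gripper_width: 0.165
finger_force: 55.0
```

Request:
carry_out(
  commands=[
    [[0.004,0,0.001,0,0,0,1],[0.008,0,0,0,0,0,1],[0.008,0,0,0,0,0,1],[0.008,0,0,0,0,0,1],[0.008,0,0,0,0,0,1],[0.008,0,0,0,0,0,1],[0.008,0,0,0,0,0,1],[0.008,0,0,0,0,0,1],[0.008,0,0,0,0,0,1],[0,0,0,0,0,0,1]],
  ],
)

```text
time: 7.7
tcp_pos: [525.5, -284.3, 93.1]
tool_rot: [0.0, 0.113, 0.994, -0.0]
ft_force: [-4.3, 1.9, 14.9]
gripper_width: 0.165
finger_force: 55.0
```

```bash
python3 - <<'E'
from h import *
st(); grab('side','d1'); grab('scene','s1')
a=cv2.imread('pics/s1.png')[250:420,75:245];b=cv2.imread('pics/d1.png')[300:450,270:470]
o=np.zeros((510,410+400,3),np.uint8)[:,:800];o[:,:390]=cv2.resize(a,(510,510),interpolation=3)[:,:390];o[:300,395:795]=cv2.resize(b,(400,300),interpolation=3);cv2.imwrite('pics/c1.png',o)
E
```

```text
time 7.7
tcp_pos [ 525.48 -284.33   93.15]
tool_rot [ 0.    0.11  0.99 -0.  ]
ft_force [-4.26  1.87 14.91]
gripper_width 0.1646
finger_force 54.96
```

View pics/c1.png

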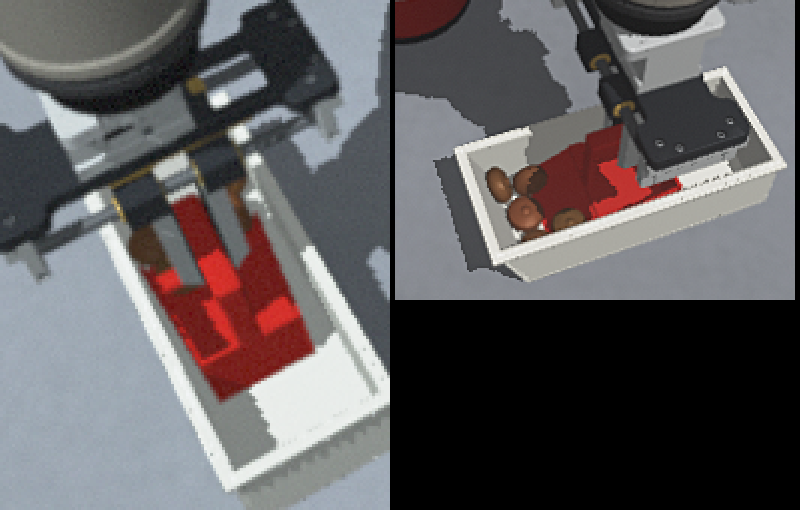

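The crop shows the scoop slid up to the figs. They are crowded against the sloping end (side crop about (490-545,180-240)), one is already inside the mouth at (570,217), and one leans on the slope.

Request:
carry_out(
  commands=[
    [[0.004,0,0,0,0,0,1],[0.004,0,0,0,0,0,1],[0.004,0,0,0,0,0,1],[0.004,0,0,0,0,0,1],[0,0,0,0,0,0,1]],
  ],
)

```text
time: 8.3
tcp_pos: [510.5, -281.0, 93.1]
tool_rot: [0.001, 0.113, 0.994, -0.0]
ft_force: [-0.2, -0.5, 12.4]
gripper_width: 0.166
finger_force: 55.0
```

```bash
python3 - <<'E'
from h import *
st(); grab('side','d2')
b=cv2.imread('pics/d2.png')[310:450,280:470]
cv2.imwrite('pics/c2.png',cv2.resize(b,None,fx=3,fy=3,interpolation=3))
E
```

```text
time 8.3
tcp_pos [ 510.5  -281.02   93.13]
tool_rot [ 0.    0.11  0.99 -0.  ]
ft_force [-0.21 -0.49 12.44]
gripper_width 0.1661
finger_force 54.9638
```

View pics/c2.png

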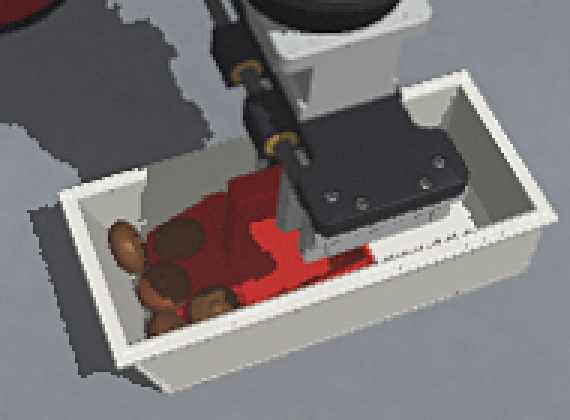

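The crop shows two figs well inside the scoop at (180,238) and (213,300). A third is half in at (165,285), and two are by the end wall. I'll tilt the mouth up and lift.

Request:
carry_out(
  commands=[
    [[-0.005,0,-0.004,0,6,0,1],[-0.0045,0,-0.0045,0,6,0,1],[-0.004,0,-0.005,0,6,0,1],[-0.0035,0,-0.0055,0,6,0,1],[0,0,0,0,0,0,1],[0.002,0,-0.006,0,0,0,1],[0.006,0,-0.014,0,0,0,1],[0.008,0,-0.018,0,0,0,1],[0.008,0,-0.018,0,0,0,1],[0.008,0,-0.018,0,0,0,1],[0.008,0,-0.018,0,0,0,1],[0,0,0,0,0,0,1]],
  ],
)

```text
time: 9.55
tcp_pos: [531.0, -286.2, 213.1]
tool_rot: [-0.203, 0.111, 0.972, 0.023]
ft_force: [-0.0, 0.0, -1.8]
gripper_width: 0.164
finger_force: 55.0
```

```bash
python3 - <<'E'
from h import *
st(); grab('side','d3')
b=cv2.imread('pics/d3.png')[190:450,230:490]
cv2.imwrite('pics/c3.png',cv2.resize(b,None,fx=2.3,fy=2.3,interpolation=3))
E
```

```text
time 9.55
tcp_pos [ 531.03 -286.17  213.07]
tool_rot [-0.2   0.11  0.97  0.02]
ft_force [-0.02  0.01 -1.79]
gripper_width 0.1635
finger_force 54.9992
```

View pics/c3.png

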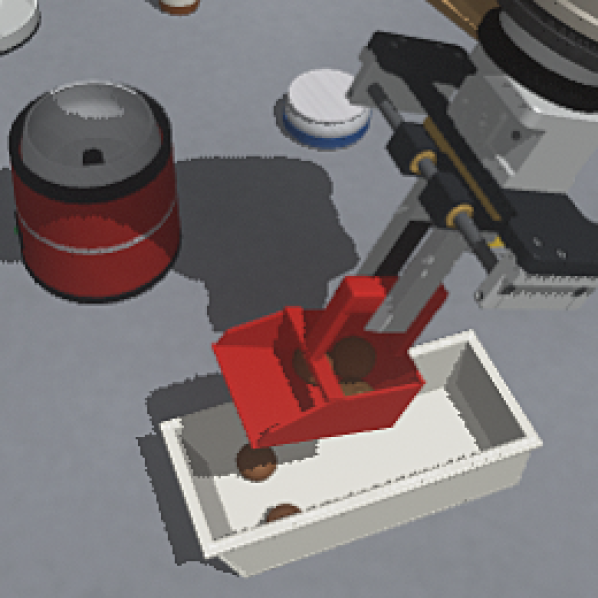

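The crop shows three figs riding in the scoop and two left in the tub. Next: raise, yaw, level.

Request:
carry_out(
  commands=[
    [[0.008,0,-0.018,0,0,0,1],[0.008,0,-0.018,0,0,0,1],[0.008,0,-0.018,-1.6,0,3.65,1],[0,0,0,-3.25,0,7.3,1],[0,0,0,-3.25,0,7.3,1],[0,0,0,-3.25,0,7.3,1],[0,0,0,-3.25,0,7.3,1],[0,0,0,-3.25,0,7.3,1],[0,0,0,-3.25,0,7.3,1],[0,0,0,-3.25,0,7.3,1],[0,0,0,-3.25,0,7.3,1],[0,0,0,0,0,0,1]],
  ],
)

```text
time: 10.8
tcp_pos: [528.8, -286.4, 267.8]
tool_rot: [-0.158, 0.637, 0.742, 0.135]
ft_force: [-0.2, 0.5, -1.2]
gripper_width: 0.167
finger_force: 55.0
```

```bash
cat >> h.py <<'E'
def rot():
    s=telemetry.get_state();q=np.array(s['tool_rot']);return Ro.from_quat(q[[1,2,3,0]]).as_matrix(),np.array(s['tcp_pos'])
E
python3 - <<'E'
from h import *
R,p=rot();print(R,p)
T=np.array([[0,1,0],[1,0,0],[0,0,-1.]])
print('turn to nominal (tool deg)',np.degrees(Ro.from_matrix(R.T@T).as_rotvec()),'shift after',T.T@(np.array([480,-89,265])-p))
E
```

```text
[[-0.14  0.99 -0.06]
 [ 0.9   0.15  0.4 ]
 [ 0.41 -0.   -0.91]] [ 528.78 -286.45  267.83]
turn to nominal (tool deg) [ -1.88 -23.9    8.61] shift after [197.45 -48.78   2.83]
```

Request:
carry_out(
  commands=[
    [[0.011,-0.001,0.005,0,0,0,1],[0.022,-0.002,0.01,0,0,0,1],[0.03,-0.003,0.0135,0,0,0,1],[0.03,-0.003,0.0135,0,0,0,1],[0.03,-0.003,0.0135,0,0,0,1],[0.028,-0.003,0.013,0,0,0,1],[0.022,-0.0025,0.01,0,0,0,1],[0.011,-0.001,0.005,0,0,0,1],[0,0,0,-0.6,-6,2.8,1],[0,0,0,-0.6,-6,2.8,1],[0,0,0,-0.6,-6,2.8,1],[0,0,0,0,0,0,1]],
  ],
)

```text
time: 12.0
tcp_pos: [480.8, -86.2, 267.1]
tool_rot: [-0.038, 0.701, 0.711, 0.033]
ft_force: [0.2, 1.1, -2.0]
gripper_width: 0.164
finger_force: 55.0
```

```bash
python3 - <<'E'
from h import *
R,p=rot();print(R,p)
T=np.array([[0,1,0],[1,0,0],[0,0,-1.]])
print('turn to nominal (tool deg)',np.degrees(Ro.from_matrix(R.T@T).as_rotvec()),'shift now',R.T@(np.array([480,-89,265])-p))
E
```

```text
[[-0.01  1.   -0.01]
 [ 0.99  0.02  0.1 ]
 [ 0.1  -0.01 -0.99]] [480.77 -86.16 267.08]
turn to nominal (tool deg) [-0.39 -5.76  0.85] shift now [-3.02 -0.8   1.79]
```

Request:
carry_out(
  commands=[
    [[0.0065,0,0.0007,0,-5,0,1],[0.0065,0,0.0001,0,-5,0,1],[0.0065,0,-0.0005,0,-5,0,1],[0.0064,0,-0.001,0,-5,0,1],[0.0063,0,-0.0016,0,-5,0,1],[0.009,0,-0.0031,0,-5,0,1],[0.0087,0,-0.0039,0,-5,0,1],[0.0083,0,-0.0046,0,-5,0,1],[0.0079,0,-0.0053,0,-5,0,1],[0.0074,0,-0.006,0,-5,0,1],[0.0068,0,-0.0066,0,-5,0,1],[0.0064,0,-0.0073,0,-5,0,1]],
  ],
)

```text
time: 13.2
tcp_pos: [479.2, 10.5, 266.0]
tool_rot: [0.32, 0.624, 0.634, -0.325]
ft_force: [0.5, 0.1, -2.0]
gripper_width: 0.167
finger_force: 55.0
```

Request:
carry_out(
  commands=[
    [[0,0,0,0,0,0,1],[0,0,0,0,0,0,1],[0,0,0,0,0,0,1],[0,0,0,0,0,0,1]],
  ],
)

```text
time: 13.6
tcp_pos: [479.5, 9.4, 266.8]
tool_rot: [0.32, 0.626, 0.634, -0.322]
ft_force: [0.4, 0.3, -1.7]
gripper_width: 0.166
finger_force: 55.0
```

```bash
python3 - <<'E'
from h import *
R,p=rot();print(R,p);st(); grab('side','d4'); grab('scene','s4')
a=cv2.imread('pics/s4.png')[100:320,150:380];b=cv2.imread('pics/d4.png')[150:350,180:380]
o=np.zeros((440,800,3),np.uint8);o[:,:400]=cv2.resize(a,(460,440),interpolation=3)[:,:400];o[:400,400:]=cv2.resize(b,(400,400),interpolation=3);cv2.imwrite('pics/c4.png',o)
E
```

```text
[[-0.01  1.    0.  ]
 [ 0.59  0.01 -0.81]
 [-0.81 -0.01 -0.59]] [479.5    9.44 266.79]
time 13.6
tcp_pos [479.5    9.44 266.79]
tool_rot [ 0.32  0.63  0.63 -0.32]
ft_force [ 0.39  0.28 -1.65]
gripper_width 0.1655
finger_force 54.9995
```

View pics/c4.png

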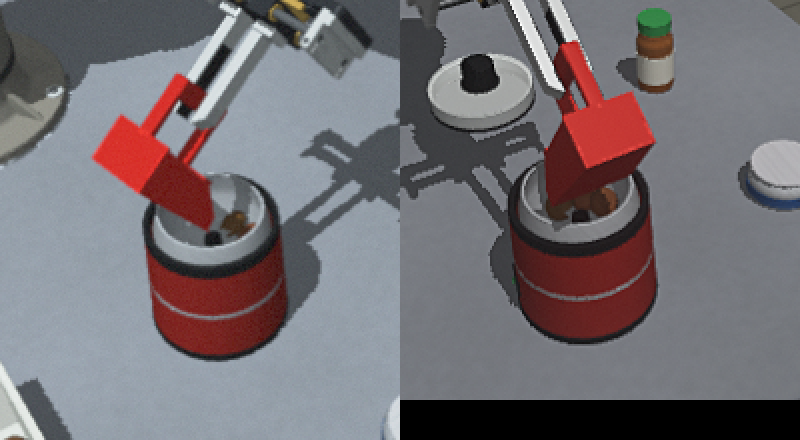

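The crop shows the scoop tipped over the bowl, with the figs lying in it at side-crop (560,205) and (605,200), and none on the counter. I'll retract in the reverse order.

Request:
carry_out(
  commands=[
    [[-0.0088,0,0.012,0,8,0,1],[-0.0104,0,0.0108,0,8,0,1],[-0.0118,0,0.0092,0,8,0,1],[-0.013,0,0.0075,0,8,0,1],[-0.0093,0,0.0037,0,8,0,1],[-0.0097,0,0.0024,0,8,0,1],[-0.01,0,0.001,0,6,0,1],[-0.02,0,0,0,0,0,1],[-0.03,0,0,0,0,0,1],[-0.03,0,0,0,0,0,1],[-0.03,0,0,0,0,0,1],[-0.02,0,0,0,0,0,1]],
  ],
)

```text
time: 14.9
tcp_pos: [480.9, -211.9, 267.3]
tool_rot: [-0.002, 0.704, 0.71, -0.003]
ft_force: [-0.1, 0.8, -1.3]
gripper_width: 0.165
finger_force: 55.0
```

```bash
python3 - <<'E'
from h import *
st(); grab('scene','s5'); grab('side','d5')
tub=(530,-284,-.22)
for n in('s5','d5'):
    im=cv2.imread(f'pics/{n}.png');h=cv2.cvtColor(im,cv2.COLOR_BGR2HSV)
    m=((h[...,0]>4)&(h[...,0]<16)&(h[...,1]>90)&(h[...,2]<190)&(h[...,2]>35)).astype(np.uint8)
    k,_,sta,c=cv2.connectedComponentsWithStats(m)
    for i in range(1,k):
        if sta[i,4]<15 or c[i][1]<150: continue
        T=unproj(n,[c[i]],15)[0]; B=unproj(n,[c[i]],95)[0]
        cc,s=np.cos(tub[2]),np.sin(tub[2]);L=(T[:2]-tub[:2])@np.array([[cc,-s],[s,cc]])
        print(n,c[i],sta[i,4],'in tub',L,'at z95',B[:2])
R,p=rot();T=np.array([[0,1,0],[1,0,0],[0,0,-1.]])
print(p,'turn to nominal',np.degrees(Ro.from_matrix(R.T@T).as_rotvec()),'shift',R.T@(np.array([584,-295.5,200])-p))
E
```

```text
time 14.9
tcp_pos [ 480.9  -211.91  267.3 ]
tool_rot [-0.    0.7   0.71 -0.  ]
ft_force [-0.12  0.76 -1.29]
gripper_width 0.1649
finger_force 54.9997
s5 [268.77 212.4 ] 57 in tub [-189.9   340.52] at z95 [478.94  39.89]
s5 [431.6  226.13] 214 in tub [ 32.79 606.15] at z95 [727.77 230.28]
s5 [426.41 246.82] 51 in tub [ 70.05 558.55] at z95 [751.25 180.94]
s5 [156.79 325.01] 154 in tub [-58.16  27.35] at z95 [ 533.37 -262.35]
s5 [130.98 339.06] 153 in tub [-56.1  -23.42] at z95 [ 525.18 -307.54]
d5 [267.   250.51] 329 in tub [-95.59 382.99] at z95 [488.42  32.46]
d5 [340.97 390.19] 216 in tub [-61.22  24.03] at z95 [ 448.82 -283.85]
d5 [352.16 412.11] 56 in tub [-57.95 -17.32] at z95 [ 443.67 -320.16]
[ 480.73 -212.55  267.16] turn to nominal [-0.42  0.13  0.32] shift [-83.37 103.3   66.6 ]
```

Request:
carry_out(
  commands=[
    [[-0.016,0.02,0,0,0,0,1],[-0.026,0.032,0,0,0,0,1],[-0.026,0.032,0,0,0,0,1],[-0.015,0.019,0,0,0,0,1],[0,0,0,0,0,-8,1],[0,0,0,0,0,-8,1],[0,0,0,0,0,-8,1],[0,0,0,0,0,-8,1],[0,0,0,0,0,-8,1],[0,0,0,0,0,-8,1],[0,0,0,0,0,-8,1],[0,0,0,0,0,-8,1]],
  ],
)

```text
time: 16.2
tcp_pos: [585.3, -290.7, 266.5]
tool_rot: [-0.003, 0.217, 0.976, -0.001]
ft_force: [-0.0, -0.2, -1.2]
gripper_width: 0.164
finger_force: 55.0
```

Request:
carry_out(
  commands=[
    [[0,0,0,0,0,-8,1],[0,0,0,0,0,-5,1],[0,0,0.03,0,0,0,1],[0,0,0.03,0,0,0,1],[0,0,0.015,0,0,0,1],[0,0,0,0,0,0,1],[0,0,0,0,0,0,1]],
  ],
)

```text
time: 16.9
tcp_pos: [585.2, -291.5, 192.2]
tool_rot: [-0.003, 0.108, 0.994, -0.001]
ft_force: [0.3, -0.1, -0.7]
gripper_width: 0.168
finger_force: 55.0
```

```bash
python3 - <<'E'
from h import *
R,p=rot();a=.222;X=np.array([np.cos(a),-np.sin(a),0]);Y=np.array([np.sin(a),np.cos(a),0])
T=np.c_[-X,Y,[0,0,-1]]
print(p,'turn',np.degrees(Ro.from_matrix(R.T@T).as_rotvec()),'shift',R.T@(np.array([584,-295.5,93.3])-p))
st()
E
```

```text
[ 585.25 -291.52  192.17] turn [-0.19 -0.37  0.27] shift [-0.27 -3.83 98.89]
time 16.9
tcp_pos [ 585.25 -291.52  192.17]
tool_rot [-0.    0.11  0.99 -0.  ]
ft_force [ 0.27 -0.13 -0.69]
gripper_width 0.1681
finger_force 54.9994
```

Request:
carry_out(
  commands=[
    [[0,-0.0038,0.01,0,0,0,1],[0,0,0.025,0,0,0,1],[0,0,0.025,0,0,0,1],[0,0,0.02,0,0,0,1],[0,0,0.01,0,0,0,1],[0,0,0.005,0,0,0,1],[0,0,0.003,0,0,0,1],[0,0,0,0,0,0,1]],
  ],
)

```text
time: 17.7
tcp_pos: [583.7, -295.6, 93.8]
tool_rot: [-0.003, 0.109, 0.994, -0.001]
ft_force: [0.5, 0.4, -1.8]
gripper_width: 0.164
finger_force: 55.0
```

Request:
carry_out(
  commands=[
    [[0,0,0,0,0,0,0],[0,0,0,0,0,0,0],[0,0,0,0,0,0,0],[0,0,0,0,0,0,0],[0,0,-0.01,0,0,0,0],[0,0,-0.03,0,0,0,0],[0,0,-0.04,0,0,0,0],[0,0,-0.04,0,0,0,0],[0,0,-0.04,0,0,0,0],[0,0,0,0,0,8,0],[0,0,0,0,0,8,0],[0,0,0,0,0,8,0]],
  ],
)

```text
time: 18.9
tcp_pos: [584.5, -295.2, 254.5]
tool_rot: [-0.003, 0.316, 0.949, -0.002]
ft_force: [0.6, 0.2, -0.5]
gripper_width: 1.0
finger_force: 0.0
```

Request:
carry_out(
  commands=[
    [[0,0,0,0,0,8,0],[0,0,0,0,0,8,0],[0,0,0,0,0,8,0],[0,0,0,0,0,8,0],[0,0,0,0,0,8,0],[0,0,0,0,0,8,0],[0,0,0,0,0,5.5,0],[0,0,0,0,0,0,0]],
  ],
)

```text
time: 19.7
tcp_pos: [584.6, -295.0, 253.9]
tool_rot: [-0.002, 0.707, 0.707, -0.003]
ft_force: [-0.2, -0.2, -0.3]
gripper_width: 0.999
finger_force: 0.0
```

```bash
python3 - <<'E'
from h import *
st();R,p=rot();print(R); grab('scene','s6')
im=cv2.imread('pics/s6.png').astype(int);m=((im[...,2]>120)&(im[...,1]<60)&(im[...,0]<60)).astype(np.uint8)
m[:, 220:]=0; m[:270]=0; ys,xs=np.nonzero(m);print(xs.min(),xs.max(),ys.min(),ys.max())
print(proj('s6',place((570,-292,-.22),[(-52,-38,4),(-52,38,4),(52,30,48),(52,-30,48),(-18,0,102),(52,0,102)])))
# lid knob (dark blob) refine
g=cv2.imread('pics/s0.png',0)[145:185,360:405]; m=(g<45).astype(np.uint8); k,_,s,c=cv2.connectedComponentsWithStats(m)
print('scene dark',[(s[i,4],c[i]+[360,145],s[i]) for i in range(1,k) if s[i,4]>30])
g=cv2.imread('pics/d0.png',0)[170:205,200:240]; m=(g<45).astype(np.uint8); k,_,s,c=cv2.connectedComponentsWithStats(m)
print('side dark',[(s[i,4],c[i]+[200,170],s[i]) for i in range(1,k) if s[i,4]>30])
E
```

```text
time 19.7
tcp_pos [ 584.6  -294.99  253.91]
tool_rot [-0.    0.71  0.71 -0.  ]
ft_force [-0.17 -0.16 -0.33]
gripper_width 0.9992
finger_force 0.0
[[ 0.    1.   -0.01]
 [ 1.   -0.   -0.  ]
 [-0.   -0.01 -1.  ]]
139 192 342 402
[[134.87 364.77]
 [174.59 344.1 ]
 [191.69 379.67]
 [157.5  398.41]
 [149.74 339.64]
 [167.8  373.16]]
scene dark [(np.int32(267), array([380.14, 165.81]), array([ 11,  11,  18,  19, 267], dtype=int32))]
side dark [(np.int32(284), array([218.98, 186.61]), array([ 11,   7,  19,  19, 284], dtype=int32))]
```

Request:
carry_out(
  commands=[
    [[0.025,-0.002,0,0,0,0,0],[0.04,-0.004,0,0,0,0,0],[0.045,-0.005,0,0,0,0,0],[0.045,-0.005,0,0,0,0,0],[0.045,-0.005,0,0,0,0,0],[0.045,-0.005,0,0,0,0,0],[0.045,-0.005,0,0,0,0,0],[0.045,-0.005,0,0,0,0,0],[0.045,-0.005,0,0,0,0,0],[0.045,-0.005,0,0,0,0,0],[0.045,-0.005,0,0,0,0,0],[0.045,-0.005,0,0,0,0,0]],
  ],
)

```text
time: 20.95
tcp_pos: [527.7, 221.5, 253.4]
tool_rot: [-0.002, 0.706, 0.709, -0.003]
ft_force: [0.3, 0.7, -0.2]
gripper_width: 0.999
finger_force: 0.0
```

Request:
carry_out(
  commands=[
    [[0.04,-0.006,0,0,0,0,0],[0.04,-0.006,0,0,0,0,0],[0.035,-0.004,0,0,0,0,0],[0.022,-0.002,0,0,0,0,0],[0,0,0,0,0,0,0]],
  ],
)

```text
time: 21.45
tcp_pos: [508.7, 360.3, 252.7]
tool_rot: [-0.003, 0.704, 0.71, -0.003]
ft_force: [0.0, -1.5, -0.5]
gripper_width: 1.002
finger_force: 0.0
```

```bash
python3 - <<'E'
from h import *
st(); grab('wrist','w2')
print('knob from s0,d0',unproj('s0',[(380.1,165.8)],43),unproj('d0',[(219,186.6)],43))
im=cv2.imread('pics/w2.png'); cv2.imwrite('pics/c5.png',cv2.resize(im,(480,360)))
g=cv2.cvtColor(im,6); m=(g<45).astype(np.uint8); k,_,s,c=cv2.connectedComponentsWithStats(m)
for i in range(1,k):
    if s[i,4]>300: print(s[i],c[i],unproj('w2',[c[i]],57))
E
```

```text
time 21.45
tcp_pos [508.65 360.29 252.73]
tool_rot [-0.    0.7   0.71 -0.  ]
ft_force [ 0.05 -1.51 -0.55]
gripper_width 1.002
finger_force 0.0
knob from s0,d0 [[513.18 346.78  43.  ]] [[509.82 343.41  43.  ]]
[300 193  42  37 514] [319.17 203.99] [[507.42 368.33  57.  ]]
[    0   269   640   211 49234] [308.22 407.02] [[497.42 143.91  57.  ]]
```

View pics/c5.png

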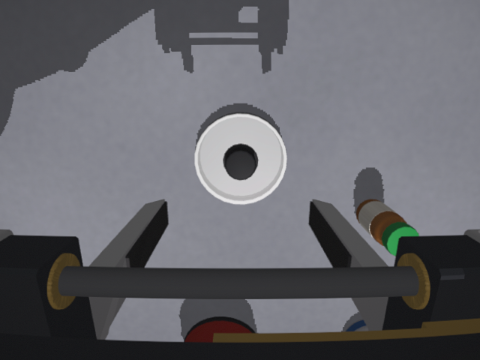

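The wrist picture shows the lid with its plate centred near (320,211) and the knob top near (320,218), in full-picture pixels. There is free room around it.

```bash
python3 - <<'E'
from h import *
print(unproj('w2',[(320.3,218)],57),unproj('w2',[(320.5,216)],48))
im=cv2.imread('pics/w2.png',0)
a=np.linspace(0,2*np.pi,120)
f=lambda x,y,r,z:cv2.remap(im,*[m.astype(np.float32).reshape(1,-1) for m in proj('w2',place((x,y,0),np.c_[r*np.cos(a),r*np.sin(a),0*a+z])).T],1)[0].astype(float).mean()
G=[(f(x,y,24,27)-f(x,y,17,57)+f(x,y,58,27)-f(x,y,68,20)*.5+.5*f(x,y,62.5,26),x,y) for x in range(495,525) for y in range(325,375)]
print(sorted(G)[-3:])
E
```

```text
[[508.6  354.98  57.  ]] [[508.78 354.99  48.  ]]
[(np.float64(309.20833333333337), 510, 354), (np.float64(310.79583333333335), 508, 353), (np.float64(313.14166666666665), 509, 353)]
```

Request:
carry_out(
  commands=[
    [[-0.0065,0,0.03,0,0,0,0],[0,0,0.04,0,0,0,0],[0,0,0.04,0,0,0,0],[0,0,0.04,0,0,0,0],[0,0,0.03,0,0,0,0],[0,0,0.016,0,0,0,0],[0,0,0.007,0,0,0,0.2],[0,0,0,0,0,0,1],[0,0,0,0,0,0,1],[0,0,0,0,0,0,1],[0,0,0,0,0,0,1],[0,0,0,0,0,0,1]],
  ],
  newtons=30,
)

```text
time: 22.7
tcp_pos: [508.7, 350.2, 50.4]
tool_rot: [-0.002, 0.707, 0.707, -0.003]
ft_force: [-0.3, 0.4, -0.4]
gripper_width: 0.526
finger_force: 0.0
```

Request:
carry_out(
  commands=[
    [[0,0,0,0,0,0,1],[0,0,0,0,0,0,1],[0,0,0,0,0,0,1],[0,0,0,0,0,0,1],[0,0,0,0,0,0,1]],
  ],
  newtons=50,
)

```text
time: 23.2
tcp_pos: [508.7, 350.1, 50.0]
tool_rot: [-0.002, 0.707, 0.707, -0.003]
ft_force: [-2.1, -1.5, 5.7]
gripper_width: 0.416
finger_force: 50.0
```

Request:
carry_out(
  commands=[
    [[0,0,-0.015,0,0,0,1],[0,0,-0.035,0,0,0,1],[0,0,-0.045,0,0,0,1],[0,0,-0.045,0,0,0,1],[0,0,-0.04,0,0,0,1],[-0.015,-0.002,-0.02,0,0,0,1],[-0.035,-0.003,0,0,0,0,1],[-0.04,-0.003,0,0,0,0,1],[-0.04,-0.003,0,0,0,0,1],[-0.04,-0.003,0,0,0,0,1],[-0.04,-0.003,0,0,0,0,1],[-0.04,-0.003,0,0,0,0,1]],
  ],
)

```text
time: 24.4
tcp_pos: [489.5, 98.7, 251.1]
tool_rot: [-0.002, 0.707, 0.707, -0.003]
ft_force: [0.7, 0.4, -0.7]
gripper_width: 0.42
finger_force: 50.0
```

Request:
carry_out(
  commands=[
    [[-0.04,-0.003,0,0,0,0,1],[-0.035,-0.003,0,0,0,0,1],[-0.02,-0.002,0,0,0,0,1],[0,0,0,0,0,0,1],[0,0,0,0,0,0,1]],
  ],
)

```text
time: 24.9
tcp_pos: [482.2, 5.4, 251.1]
tool_rot: [-0.002, 0.707, 0.707, -0.003]
ft_force: [-0.2, 0.6, -1.0]
gripper_width: 0.413
finger_force: 50.0
```

```bash
python3 - <<'E'
from h import *
st(); R,p=rot();print(R)
T=np.array([[0,1,0],[1,0,0],[0,0,-1.]])
print('turn',np.degrees(Ro.from_matrix(R.T@T).as_rotvec()),'shift',R.T@(np.array([480,2,190])-p))
grab('side','d7'); grab('scene','s7')
zl=p[2]-50
a=np.linspace(0,2*np.pi,120)
for n in('s7','d7'):
    im=cv2.imread(f'pics/{n}.png',0)
    f=lambda x,y,r,z:cv2.remap(im,*[m.astype(np.float32).reshape(1,-1) for m in proj(n,place((x,y,0),np.c_[r*np.cos(a),r*np.sin(a),0*a+z])).T],1)[0].astype(float).mean()
    G=[(f(x,y,58,zl+27)-f(x,y,68,zl+20)*.5+.5*f(x,y,62.5,zl+26),x,y) for x in range(460,502,2) for y in range(-20,32,2)]
    print(n,sorted(G)[-3:])
E
```

```text
time 24.9
tcp_pos [482.16   5.45 251.09]
tool_rot [-0.    0.71  0.71 -0.  ]
ft_force [-0.24  0.64 -0.98]
gripper_width 0.4134
finger_force 49.9888
[[-0.    1.   -0.01]
 [ 1.    0.   -0.  ]
 [-0.   -0.01 -1.  ]]
turn [-0.41  0.06  0.01] shift [-3.38 -1.72 61.1 ]
s7 [(np.float64(217.42083333333335), 482, 6), (np.float64(217.92916666666667), 480, 8), (np.float64(219.61666666666667), 482, 8)]
d7 [(np.float64(190.66666666666669), 484, 4), (np.float64(191.44166666666666), 482, 6), (np.float64(192.77916666666664), 484, 6)]
```

Request:
carry_out(
  commands=[
    [[-0.003,-0.002,0.015,-0.4,0,0,1],[0,0,0.02,0,0,0,1],[0,0,0.015,0,0,0,1],[0,0,0.01,0,0,0,1],[0,0,0.006,0,0,0,1],[0,0,0.003,0,0,0,1],[0,0,0,0,0,0,1]],
  ],
)

```text
time: 25.7
tcp_pos: [480.2, 2.4, 181.5]
tool_rot: [0.0, 0.707, 0.707, -0.001]
ft_force: [-0.3, -0.5, -0.7]
gripper_width: 0.416
finger_force: 50.0
```

Request:
carry_out(
  commands=[
    [[0,0,0.002,0,0,0,1],[0,0,0.001,0,0,0,1],[0,0,0.002,0,0,0,1],[0,0,0.002,0,0,0,1],[0,0,0.001,0,0,0,1],[0,0,0,0,0,0,1],[0,0,0,0,0,0,1]],
  ],
)

```text
time: 26.4
tcp_pos: [480.6, 2.3, 174.0]
tool_rot: [0.001, 0.707, 0.707, -0.0]
ft_force: [0.2, 1.0, 7.2]
gripper_width: 0.42
finger_force: 50.0
```

Request:
carry_out(
  commands=[
    [[0,0,0.001,0,0,0,1],[0,0,0.001,0,0,0,1],[0,0,0.001,0,0,0,1],[0,0,0.001,0,0,0,1],[0,0,0,0,0,0,1],[0,0,0,0,0,0,1]],
  ],
)

```text
time: 27.0
tcp_pos: [481.0, 2.2, 171.5]
tool_rot: [0.001, 0.707, 0.707, 0.0]
ft_force: [-10.2, -0.3, 35.5]
gripper_width: 0.418
finger_force: 50.0
```

Request:
carry_out(
  commands=[
    [[0,0,-0.0007,0,0,0,1],[0,0,0,0,0,0,1],[0,0,0,0,0,0,1],[0,0,0,0,0,0,1]],
  ],
)

```text
time: 27.4
tcp_pos: [480.9, 2.2, 171.6]
tool_rot: [0.001, 0.707, 0.707, 0.0]
ft_force: [-5.5, -0.2, 23.4]
gripper_width: 0.417
finger_force: 50.0
```

```bash
python3 - <<'E'
from h import *
st(); grab('side','d8')
im=cv2.imread('pics/d8.png').astype(int)
sub=im[230:330,220:320]; g=sub[...,1]-np.maximum(sub[...,0],sub[...,2]); o=cv2.imread('pics/d0.png').astype(int)[230:330,220:320]; g0=o[...,1]-np.maximum(o[...,0],o[...,2])
print('green now',(g>40).sum(),g.max(),'before',(g0>40).sum(),g0.max())
R,p=rot();zl=p[2]-50;a=np.linspace(0,2*np.pi,120)
I=cv2.imread('pics/d8.png',0)
f=lambda x,y,r,z:cv2.remap(I,*[m.astype(np.float32).reshape(1,-1) for m in proj('d8',place((x,y,0),np.c_[r*np.cos(a),r*np.sin(a),0*a+z])).T],1)[0].astype(float).mean()
G=[(f(x,y,58,zl+27)-f(x,y,68,zl+20)*.5+.5*f(x,y,62.5,zl+26),x,y) for x in range(460,502,2) for y in range(-20,32,2)]
print(sorted(G)[-3:],R[2])
E
```

```text
time 27.4
tcp_pos [480.94   2.22 171.61]
tool_rot [0.   0.71 0.71 0.  ]
ft_force [-5.52 -0.21 23.39]
gripper_width 0.4174
finger_force 50.0204
green now 0 32 before 0 33
[(np.float64(190.80416666666667), 484, 2), (np.float64(193.97916666666666), 482, 0), (np.float64(195.27083333333331), 482, 2)] [-0.  0. -1.]
```

```bash
python3 -c "
from h import *
print(workorder.finish_job())"
```

```text
the job is handed in; nothing more can be done
None
```

I handed the job in at about 27 s on the robot clock. Three figs were tipped into the bowl and the other two are still in the tub; the scoop is back in the tub and released. The lid is held down at its stop with about 23 N. I saw no green-lamp change, so I judged the ring fully down from lid height and push force; the bystanders weren't touched, and no verdict came back.

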